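# Check three sprung contacts with the test pen

### The job

Take the test pen from its sloping rest and check the three sprung brass contacts on the test board in the order red, yellow, blue: put the pen's tip on each one square-on to its sloping face, press gently in to the stop, stay there half a second and let it spring out again. Then lay the pen back fully home in its rest as you found it, and do not knock over the glue bottle that stands on the open bench behind the vice.

Things in the scene. Friction and masses are not known exactly. Their poses are not given: they have to be found in the camera images.
- test_pen: battery test pen: square handle 22 x 22 x 110 mm, orange with a black band near the top, and below it a steel shaft of 8 mm diameter, 56 mm long, with a rounded tip. Origin on its axis at the handle's lower end (the shoulder); z runs up the handle, so the handle spans z = 0 to 110 mm and the tip is at z = -56 mm; x and y are square to the handle's flats. 0.06 to 0.13 kg
- pen_tip (a point): end of the pen's rounded tip (pen frame: 0, 0, -56 mm); same axes as the pen
- pen_rest: fixed aluminium trough on a base plate 130 x 80 mm; origin under the plate, z up. In its frame the lying pen's z axis is (-0.574, 0, 0.819), x (0.819, 0, 0.574), y = y: 35 degrees from vertical. Open on the pen's +x side; floor 11 mm to its -x; side walls 29 mm apart reach 43 mm up the handle from the shoulder (the rest is free to grip across y). Two lugs, 14 mm apart, carry the shoulder
- rest_seat (a point): where the pen's origin is when the pen lies fully home in the rest: 20 mm ahead of the rest's origin along x and 76 mm above the bench; axes of the rest
- glue_bottle: standing glue bottle, cream with an orange nozzle, on the open bench behind the vice (not the one at the far edge), 43 x 60 x 170 mm, origin under its centre, z up; a bystander
- block_red: fixed grey block 76 x 56 mm, about 75 mm high, screwed on a plywood board 12 mm thick (270 x 120 mm), with a red collar (42 mm diameter) round its sprung brass contact. Origin under its centre, z up; its upper face slopes down toward the block's -x
- cap_red (a point): centre of the flat brass top (20 mm diameter) of the sprung contact in the red collar; it moves with the contact. Its z axis points outward, square to the sloping face and so 35 degrees from vertical, toward the block's -x; y is horizontal. At rest it stands 10 mm proud of the collar
- contact_red (a joint): how far the red contact is pressed in, along its own axis: 0 out, 0.006 m at its stop; the spring takes about 2 N to start and 6 N at the stop
- block_yellow: fixed grey block 76 x 56 mm, about 75 mm high, screwed on a plywood board 12 mm thick (270 x 120 mm), with a yellow collar (42 mm diameter) round its sprung brass contact. Origin under its centre, z up; its upper face slopes down toward the block's -x
- cap_yellow (a point): centre of the flat brass top (20 mm diameter) of the sprung contact in the yellow collar; it moves with the contact. Its z axis points outward, square to the sloping face and so 35 degrees from vertical, toward the block's -x; y is horizontal. At rest it stands 10 mm proud of the collar
- contact_yellow (a joint): how far the yellow contact is pressed in, along its own axis: 0 out, 0.006 m at its stop; the spring takes about 2 N to start and 6 N at the stop
- block_blue: fixed grey block 76 x 56 mm, about 75 mm high, screwed on a plywood board 12 mm thick (270 x 120 mm), with a blue collar (42 mm diameter) round its sprung brass contact. Origin under its centre, z up; its upper face slopes down toward the block's -x
- cap_blue (a point): centre of the flat brass top (20 mm diameter) of the sprung contact in the blue collar; it moves with the contact. Its z axis points outward, square to the sloping face and so 35 degrees from vertical, toward the block's -x; y is horizontal. At rest it stands 10 mm proud of the collar
- contact_blue (a joint): how far the blue contact is pressed in, along its own axis: 0 out, 0.006 m at its stop; the spring takes about 2 N to start and 6 N at the stop

How it is judged:
On the way, in this order (a step that is already met when the one before it is completed fails the run):
1. the pen's tip presses the red contact in to its stop (over 4.5 of its 6 mm), within 15 degrees of square-on, for 0.3 s (value of joint contact_red above 0.0045 m and contact force between test_pen and block_red above 1 N and distance between pen_tip and cap_red below 0.012 m and angle between the z axis of test_pen and the z axis of cap_red, either way round below 0.262 rad), for 0.3 s.
2. the pen's tip presses the yellow contact in to its stop (over 4.5 of its 6 mm), within 15 degrees of square-on, for 0.3 s (value of joint contact_yellow above 0.0045 m and contact force between test_pen and block_yellow above 1 N and distance between pen_tip and cap_yellow below 0.012 m and angle between the z axis of test_pen and the z axis of cap_yellow, either way round below 0.262 rad), for 0.3 s.
3. the pen's tip presses the blue contact in to its stop (over 4.5 of its 6 mm), within 15 degrees of square-on, for 0.3 s (value of joint contact_blue above 0.0045 m and contact force between test_pen and block_blue above 1 N and distance between pen_tip and cap_blue below 0.012 m and angle between the z axis of test_pen and the z axis of cap_blue, either way round below 0.262 rad), for 0.3 s.
At the end, for the whole second after the job is handed in: The pen lies still in its rest, its shoulder within 8 mm of the seat, leaning 29 to 41 degrees and its flats within 11 degrees of the trough's sides; all three contacts have sprung out (within 1.5 mm); the glue bottle stands upright (distance between test_pen and rest_seat below 0.008 m and angle between the y axis of test_pen and the y axis of pen_rest, either way round below 0.2 rad and angle between test_pen's own z axis and vertical between 0.5 and 0.72 rad and linear speed of test_pen below 0.02 m/s and value of joint each of contact_red, contact_yellow, contact_blue below 0.0015 m and angle between glue_bottle's own z axis and vertical below 0.3 rad); the robot touches nothing.
It fails at once if the glue bottle is knocked over (tilted over 0.6 rad) (angle between glue_bottle's own z axis and vertical above 0.6 rad).
It fails at once if the pen is rammed against the red contact or its block (over 40 N) (contact force between test_pen and block_red above 40 N).
It fails at once if the pen is rammed against the yellow contact or its block (over 40 N) (contact force between test_pen and block_yellow above 40 N).
It fails at once if the pen is rammed against the blue contact or its block (over 40 N) (contact force between test_pen and block_blue above 40 N).
It also fails if it takes over 72 s, if anything falls off the work surface, if the arm or the gripper's body presses on something with over 40 N, if the wrist force passes 120 N, or if a joint passes its speed limit or range.

### The arm

A 6-joint arm with a two-finger parallel gripper is mounted at the origin on a cart in front of the work surface, level with it; the furniture and walls round the work are solid. World frame = base frame: x ahead of the robot, y to its left, z up, the work surface at z = 0. Lengths are in m, angles in rad, forces in N, time in s.
With the tool pointing down it reaches from about 0.25 to 0.725 m from the base axis. Payload 4 kg.
Tool frame: the origin (TCP) lies at the very end of the fingers, on their centre line; the grasp point (between the pads) lies 19 mm behind it; z points along the fingers, y is the line along which they close (so a half turn about z gives the same grasp; the last joint's range is limited). The gripper opens to 85 mm and grips with 20 to 120 N. Pads are 22 mm wide; open, the fingers measure 114 mm over their backs; the gripper's body (76 mm by 85 mm) begins 54 mm behind the grasp point. The pads swing forward as they close: fully open they stand 13 mm farther back than shut.
Start: joints at [-1.152, 0.241, 0.005, 1.335, 0, 1.571], TCP at [0.203, -0.457, 0.231] pointing down, gripper open.
Joint ranges: [-2.72, 2.72], [-1.05, 1.87], [-1.09, 1.28], [-1.99, 2.15], [-1.42, 1.44], [-3.14, 3.14]. Speed limits (rad/s): [2.79, 2.79, 3.14, 3.14, 3.14, 3.14].

### API

Orientations are given as a unit quaternion [x, y, z, w].
In Python, from workcell import * gives the robot as it stands. The module is installed in compiled form; this text tells all that it offers.
- The arm moves only by the tool send_rows, never from a script. Its argument "steps" is text: rows parted by semicolons, each of 7 numbers parted by spaces: the opening, from -1 (shut) to 1 (fully open), then the shift along the world's x, y, z in m, then the turn, a rotation vector about the world's x, y, z in rad. A call has exactly 5 rows; each row shifts and turns the commanded pose from where the row before left it; what a row does not reach is not made up. A row lasts 1/12 s, in which the tool goes at most 41.7 mm and 7.16 degrees, less where a joint would pass 70% of its speed; a pose out of reach is approached as far as the arm can. A call is refused whole if a number of a shift passes 0.0417 or a number of a turn 0.125, either way. A call with a gripper value outside its range is refused whole. The fingers move at their own pace and stop on an object; the grip force is fixed at half the most. Time passes only in rows, so rows that do not move let the fingers close, or fill a call up. It gives the time, the measured TCP pose, the force, the opening and the grip force at its end, in the units of the state.
- get_obs(): the state, without advancing time (a new reading comes with each control period).
- camera(name): name is "scene" or "side" or "wrist"; returns a dict with "frame" (480x640x3 uint8, red, green, blue), "range_z" (480x640 float32, m along the optical axis (not along the pixel's ray), 0 where there is no reading), "camera_matrix" (3x3 intrinsics, pixels), "k1" (the pictures are not rectified: a ray, as slopes to the right and down, at radius r is drawn at 1 + k1 r^2 times it, then the intrinsics apply), "extrinsics" (4x4, takes a point from world to camera coordinates); the wrist camera has in their place "T_tool_cam" (4x4, takes a point from camera to tool coordinates, whose origin is the TCP and whose axes are the flange's). Camera axes: x right, y down, z forward; pixel columns grow to the right and rows downward; lengths in m; the calibration is good to about 2 mm. A picture is of the moment at which its call begins: read the wrist's pose just before it.
- job_done(): hands the job in; it is judged then, once.
The state is a dict: "clock": time; "joint_pos": joint angles; "joint_vel": joint speeds; "tau": joint torques, N m; "eef_pos": TCP position; "tool_rot": TCP orientation; "ft_force": force on the tool from outside, world axes, zero at the start; "ft_torque": the same for the moment, N m; "grip_width": finger opening in m; "grasp_force": force on a finger pad.
Only numpy, scipy, OpenCV 4.12 (cv2) and the standard library are available. Lean on these libraries where they do the work, as an engineer would, in place of code of your own. Each camera call takes 0.05 s, during which the arm holds its last target. There are 200 camera calls.

## Working session

There is one attempt and no reset: what is moved stays moved. The work goes in short steps, Python scripts to look and compute and a tool call to move; the robot and the scene stay as the last step left them, time stands still between calls to the robot, and variables do not carry over. Pictures are saved under pics/ and viewed, at most 10 in all, crops included, and the job is handed in when it is done.

Besides the shell and the picture viewer there is one more tool, called as name(argument=value, ...) on one line, values as JSON. send_rows: Moves the arm, as the interface text tells. Its arguments: {"type":"object","properties":{"steps":{"type":"string"}},"required":["steps"]}

```bash
mkdir -p pics
cat > h.py <<'E'
from workcell import *
import numpy as np, cv2
from scipy.spatial.transform import Rotation as R
def world(c, T=None):
    K=c["camera_matrix"]; h,w=c["range_z"].shape
    u,v=np.meshgrid(np.arange(w),np.arange(h))
    d=np.stack([(u-K[0,2])/K[0,0],(v-K[1,2])/K[1,1]],-1)
    s=d.copy()
    for _ in range(10): s=d/(1+c["k1"]*(s**2).sum(-1,keepdims=True))
    z=c["range_z"][...,None]
    P=np.concatenate([s*z,z,np.ones_like(z)],-1)
    M=np.linalg.inv(c["extrinsics"]) if T is None else T@c["T_tool_cam"]
    W=(P@M.T)[...,:3]; W[c["range_z"]==0]=np.nan
    return W
def tool():
    o=get_obs(); T=np.eye(4); T[:3,:3]=R.from_quat(o["tool_rot"]).as_matrix(); T[:3,3]=o["eef_pos"]; return T
E
python3 - <<'E'
from h import *
for n in ["scene","side"]:
    c=camera(n); cv2.imwrite(f"pics/{n}0.png",c["frame"][...,::-1]); W=world(c); np.savez(n,W=W,f=c["frame"])
    print(n,np.linalg.inv(c["extrinsics"])[:3,3].round(2))
print(get_obs())
E
```

```text
scene [-0.32  0.52  1.11]
side [0.39 0.98 0.5 ]
{'clock': 0.1, 'joint_pos': array([-1.15201023e+00,  2.41334694e-01,  3.84857643e-03,  1.33520716e+00,
        1.53065696e-05,  1.57080009e+00]), 'joint_vel': array([-1.56072160e-04, -1.76292031e-03,  3.44908918e-03, -6.80404057e-04,
        1.45637728e-03,  9.91855843e-05]), 'tau': array([-3.11975118e-04, -3.73138547e+01,  2.53009665e+01,  1.08446355e-02,
       -5.18372212e-05, -1.25397953e-06]), 'eef_pos': array([ 0.20309683, -0.45626563,  0.2304995 ]), 'tool_rot': array([ 9.78157212e-01,  2.07864303e-01, -1.89671527e-04, -9.29347995e-04]), 'ft_force': array([0.88672674, 1.23877578, 0.30475019]), 'ft_torque': array([-0.00434769, -0.02022772, -0.0043209 ]), 'grasp_force': 0.0, 'grip_width': 0.08562324829066378}
```

View pics/scene0.png

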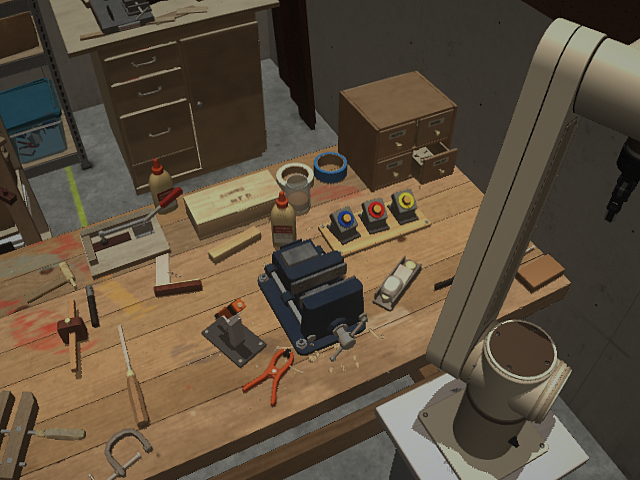

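View pics/side0.png

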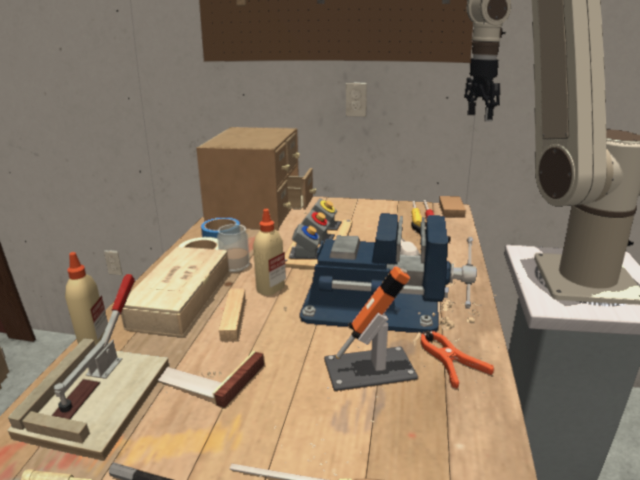

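Scene view: pen rest at about (232,325), contacts blue (345,218), red (375,210), yellow (403,202), bottle (283,220), vice (310,280). The side view shows the pen at (380,300) leaning toward the robot.

Run:
```python
from h import *
def st(P): return np.nanmedian(P,0).round(4), len(P)
for n,boxes in dict(scene=dict(pen=(205,290,260,345),plate=(198,310,272,368),b=(326,200,362,246),r=(360,194,392,236),y=(390,184,420,226),bot=(268,190,300,245)),
             side=dict(pen=(345,262,415,340),plate=(322,340,420,390),b=(292,220,322,258),r=(303,208,332,240),y=(315,198,340,225),bot=(250,205,290,295))).items():
    d=np.load(n+".npz"); W=d["W"]; f=d["f"]; hsv=cv2.cvtColor(f,cv2.COLOR_RGB2HSV)
    for k,(a,b,c,e) in boxes.items():
        w=W[b:e,a:c].reshape(-1,3); q=hsv[b:e,a:c].reshape(-1,3).astype(int); H,S,V=q.T
        if k=="pen":
            P=w[(H<15)&(S>170)&(V>100)&(w[:,2]>0.07)]; m=P.mean(0); u,s,vt=np.linalg.svd(P-m,full_matrices=False); ax=vt[0]*np.sign(vt[0][2]); t=(P-m)@ax
            print(n,k,m.round(4),ax.round(3),"tilt",np.degrees(np.arccos(ax[2])).round(1),np.percentile(t,[1,99]).round(3),len(P), "normal",vt[2].round(3),"z",P[:,2].min().round(3),P[:,2].max().round(3))
        elif k=="plate":
            P=w[(w[:,2]>0.003)&(w[:,2]<0.018)&(S<90)]; r=cv2.minAreaRect((P[:,:2]*1000).astype(np.float32)); print(n,k,r,st(P))
        elif k=="bot":
            P=w[(w[:,2]>0.03)]; print(n,k,st(P),np.nanmax(P[:,2]),np.nanpercentile(P,[3,97],axis=0).round(3))
        else:
            sel=(S>150)&({'b':(H>95)&(H<130),'r':(H<8)|(H>172),'y':(H>24)&(H<35)}[k])&(w[:,2]>0.06)
            P=w[sel]; m=np.median(P,0); P=P[np.linalg.norm(P-m,axis=1)<0.03]
            u,s,vt=np.linalg.svd(P-P.mean(0),full_matrices=False); nn=vt[2]*np.sign(vt[2][2]); print(n,k,P.mean(0).round(4),len(P),"normal",nn.round(3),s.round(3))
            # cap: proud
            hgt=(w-P.mean(0))@nn; rr=np.linalg.norm(w-P.mean(0),axis=1)
            C=w[(hgt>0.006)&(hgt<0.015)&(rr<0.022)]; print("   cap",st(C),C.mean(0).round(4))
```

```text
scene pen [0.3953 0.343  0.159 ] [-0.608 -0.268  0.747] tilt 41.6 [-0.097  0.016] 101 normal [-0.723  0.577 -0.381] z 0.079 0.175
scene plate ((418.82354736328125, 360.987060546875), (146.12376403808594, 115.07978057861328), 57.8753662109375) (array([0.4085, 0.3619, 0.008 ]), 1320)
scene b [ 0.5957 -0.0103  0.0684] 85 normal [-0.487 -0.088  0.869] [0.118 0.088 0.028]
   cap (array([ 0.587 , -0.0137,  0.0741]), 47) [ 0.5873 -0.0135  0.0742]
scene r [ 0.5912 -0.0955  0.0689] 86 normal [-0.445  0.071  0.893] [0.118 0.082 0.026]
   cap (array([ 0.5834, -0.0961,  0.0751]), 41) [ 0.5832 -0.0961  0.0748]
scene y [ 0.5859 -0.1805  0.0689] 80 normal [-0.427  0.061  0.902] [0.112 0.076 0.025]
   cap (array([ 0.5735, -0.1814,  0.0741]), 35) [ 0.5751 -0.1813  0.0739]
scene bot (array([0.6358, 0.1296, 0.0784]), 1363) 0.17300886638605406 [[0.54  0.058 0.034]
 [0.769 0.16  0.155]]
side pen [0.4228 0.3598 0.1225] [-0.572 -0.208  0.793] tilt 37.5 [-0.051  0.056] 827 normal [-0.256 -0.874 -0.414] z 0.077 0.171
side plate ((419.1991271972656, 351.19525146484375), (158.05255126953125, 87.10734558105469), 23.678573608398438) (array([0.4354, 0.365 , 0.0073]), 2625)
side b [ 0.601  -0.002   0.0687] 32 normal [-0.572 -0.082  0.816] [0.064 0.032 0.004]
   cap (array([ 0.5908, -0.0055,  0.0726]), 37) [ 0.5906 -0.007   0.0723]
side r [ 0.5964 -0.0864  0.0681] 45 normal [-0.582  0.03   0.813] [0.072 0.039 0.007]
   cap (array([ 0.5857, -0.0898,  0.0722]), 35) [ 0.5851 -0.0909  0.0718]
side y [ 0.5929 -0.1729  0.0694] 17 normal [-0.539  0.076  0.839] [0.04  0.014 0.003]
   cap (array([ 0.5796, -0.1744,  0.0723]), 28) [ 0.5799 -0.175   0.0721]
side bot (array([0.648 , 0.1454, 0.074 ]), 2074) 0.16986965031857776 [[ 0.623 -0.178  0.033]
 [ 0.766  0.164  0.153]]
```

Run:
```python
from h import *
d=np.load("scene.npz")["f"]; s=np.load("side.npz")["f"]
a=cv2.resize(d[175:255,265:435],None,fx=4.5,fy=4.5,interpolation=cv2.INTER_CUBIC)[:,:400*2]
b=cv2.resize(d[280:370,195:275],None,fx=3,fy=3); c=cv2.resize(s[190:270,285:345],None,fx=3.3,fy=3.3); e=cv2.resize(s[255:390,320:425],None,fx=1.9,fy=1.9)
o=np.zeros((600,800,3),np.uint8); o[:360,:a.shape[1]]=a[:360]
x=0
for q in (b,c,e):
    hh=min(240,q.shape[0]); o[360:360+hh,x:x+q.shape[1]]=q[:hh]; x+=q.shape[1]+10
cv2.imwrite("pics/crop.png",o[...,::-1])
```

```text
(no output)
```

View pics/crop.png

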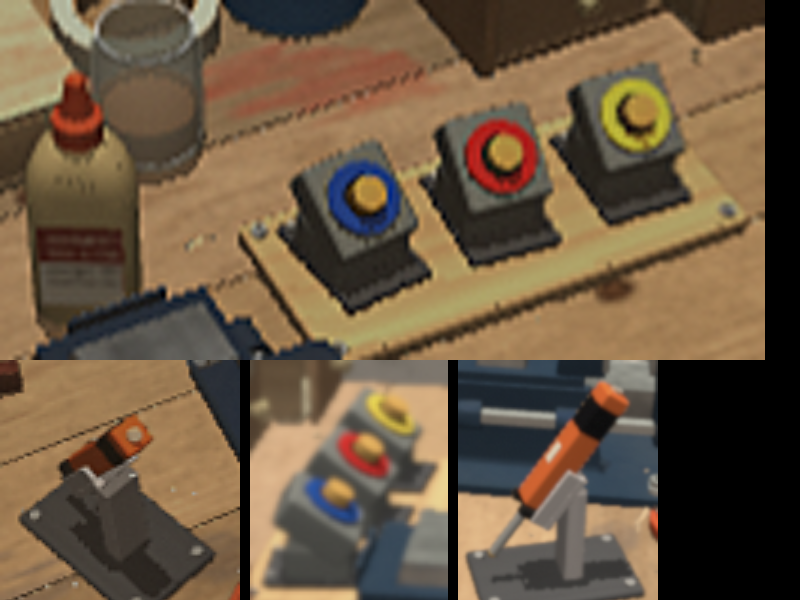

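Crop shows brass caps inside all three collars; the pen lies in its trough, leaning toward the robot. Next I'll move over the board for wrist-camera measurements.

send_rows(steps="1 0.016 0.024 0.013 0 0 0.12;1 0.016 0.024 0.013 0 0 0.12;1 0.016 0.024 0.013 0 0 0.12;1 0.016 0.024 0.013 0 0 0.12;1 0.016 0.024 0.013 0 0 0.12")

```text
clock: 0.52
eef_pos: [0.2836, -0.3354, 0.2964]
tool_rot: [0.872, 0.49, -0.0, -0.001]
ft_force: [0.8, -0.5, -0.3]
grip_width: 0.0852
grasp_force: 0.0
```

send_rows(steps="1 0.016 0.024 0.013 0 0 0.12;1 0.016 0.024 0.013 0 0 0.12;1 0.016 0.024 0.013 0 0 0.12;1 0.016 0.024 0.013 0 0 0.12;1 0.016 0.024 0.013 0 0 0.12")

```text
clock: 0.93
eef_pos: [0.3636, -0.2154, 0.3617]
tool_rot: [0.688, 0.726, -0.0, -0.0]
ft_force: [0.4, 0.0, 0.6]
grip_width: 0.0853
grasp_force: 0.0
```

send_rows(steps="1 0.016 0.024 0.013 0 0 0.12;1 0.016 0.024 0.013 0 0 0.12;1 0.016 0.024 0.013 0 0 0.12;1 0.016 0.024 0.013 0 0 0.12;1 0.016 0.024 0.013 0 0 0.12")

```text
clock: 1.35
eef_pos: [0.4437, -0.0954, 0.4266]
tool_rot: [0.442, 0.897, -0.0, -0.0]
ft_force: [0.7, 0.0, -0.1]
grip_width: 0.0853
grasp_force: 0.0
```

Run:
```python
from h import *
o=get_obs(); T=tool(); c=camera("wrist"); cv2.imwrite("pics/w1.png",c["frame"][...,::-1]); np.savez("w1",W=world(c,T),f=c["frame"])
print(o["joint_pos"].round(3),T.round(3),c["T_tool_cam"].round(3))
```

```text
[-0.212  0.156  0.403  1.819 -0.     0.705] [[-0.608  0.794 -0.001  0.444]
 [ 0.794  0.608  0.    -0.095]
 [ 0.    -0.    -1.     0.427]
 [ 0.     0.     0.     1.   ]] [[-0.    -0.965 -0.262  0.067]
 [ 1.    -0.    -0.    -0.001]
 [ 0.    -0.262  0.965 -0.143]
 [ 0.     0.     0.     1.   ]]
```

View pics/w1.png

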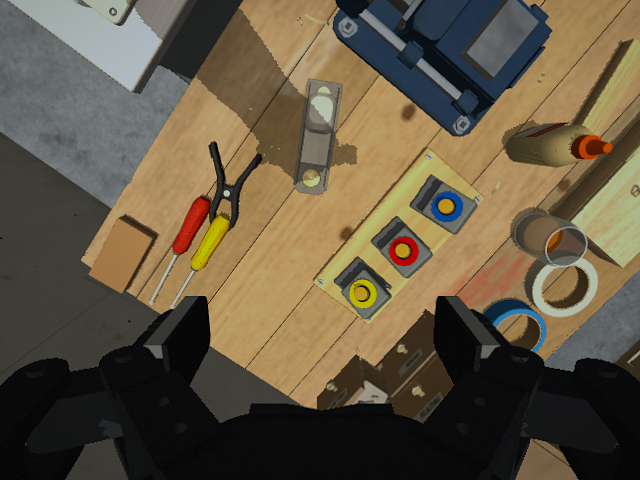

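Wrist view: caps at yellow (363,294), red (404,250), blue (446,206), unobstructed; the bottle is at (555,145).

```bash
cat >> h.py <<'E'
def caps(W,f,boxes):
    hsv=cv2.cvtColor(f,cv2.COLOR_RGB2HSV); out={}
    for k,(a,b,c,e) in boxes.items():
        w=W[b:e,a:c].reshape(-1,3); H,S,V=hsv[b:e,a:c].reshape(-1,3).astype(int).T
        m0=(S>150)&{'b':(H>95)&(H<130),'r':(H<7)|(H>172),'y':(H>24)&(H<35)}[k]&(w[:,2]>0.05)
        P=w[m0]; P=P[np.linalg.norm(P-np.median(P,0),axis=1)<0.03]
        for _ in range(3):
            m=P.mean(0); nn=np.linalg.svd(P-m,full_matrices=False)[2][2]; nn*=np.sign(nn[2]); P=P[abs((P-m)@nn)<0.003]
        h=(w-m)@nn; r=np.linalg.norm((w-m)-np.outer(h,nn),axis=1)
        C=w[(h>0.008)&(h<0.0135)&(r<0.016)]
        q=cv2.minEnclosingCircle((np.c_[(P-m)@np.cross([0,1,0],nn),(P-m)@np.cross(nn,np.cross([0,1,0],nn))]*1e3).astype(np.float32))
        print(k,"collar",m.round(4),len(P),"n",nn.round(3),"tilt",np.degrees(np.arccos(nn[2])).round(1),"az",np.degrees(np.arctan2(-nn[1],-nn[0])).round(1),"circ",np.round(q[0],1),round(q[1],1),"cap",C.mean(0).round(4),len(C),((C-m)@nn).mean().round(4))
E
python3 - <<'E'
from h import *
d=np.load("w1.npz"); W=d["W"]; f=d["f"]
caps(W,f,dict(y=(335,268,392,325),r=(375,220,432,275),b=(415,175,478,236)))
P=W[150:330,310:490].reshape(-1,3); P=P[(P[:,2]>0.008)&(P[:,2]<0.016)]
print(cv2.minAreaRect((P[:,:2]*1000).astype(np.float32)),np.median(P,0))
P=W[100:170,495:620].reshape(-1,3); P=P[P[:,2]>0.05]; print(np.nanmedian(P,0),np.nanpercentile(P,[2,98],axis=0))
E
```

```text
y collar [ 0.5833 -0.1796  0.0658] 422 n [-0.575  0.046  0.817] tilt 35.2 az -4.6 circ [-1.8 -1.2] 21.4 cap [ 0.5769 -0.1795  0.0735] 140 0.01
r collar [ 0.5884 -0.0953  0.0658] 463 n [-0.573  0.058  0.818] tilt 35.1 az -5.8 circ [-1.2 -0.7] 21.0 cap [ 0.5822 -0.0945  0.0736] 153 0.01
b collar [ 0.5938 -0.0117  0.0661] 492 n [-0.57  -0.065  0.819] tilt 35.0 az 6.5 circ [-1.2 -0.2] 20.5 cap [ 0.587  -0.0129  0.0736] 171 0.0101
((602.8472900390625, -93.46307373046875), (286.4683532714844, 289.8435974121094), 38.92534637451172) [ 0.55923883 -0.0709269   0.01181756]
[0.63431221 0.12328364 0.11401529] [[0.62026702 0.10232798 0.05341942]
 [0.65425501 0.15530444 0.16806585]]
```

send_rows(steps="1 -0.006 0.028 -0.002 0 0 0.086;1 -0.006 0.028 -0.002 0 0 0.086;1 -0.006 0.028 -0.002 0 0 0.086;1 -0.006 0.028 -0.002 0 0 0.086;1 -0.006 0.028 -0.002 0 0 0.086")

```text
clock: 1.82
eef_pos: [0.4127, 0.0442, 0.4157]
tool_rot: [0.242, 0.97, -0.0, -0.0]
ft_force: [-0.3, 0.8, 0.4]
grip_width: 0.0856
grasp_force: 0.0
```

send_rows(steps="1 -0.006 0.028 -0.002 0 0 0.086;1 -0.006 0.028 -0.002 0 0 0.086;1 -0.006 0.028 -0.002 0 0 0.086;1 -0.006 0.028 -0.002 0 0 0.086;1 -0.006 0.028 -0.002 0 0 0.086")

```text
clock: 2.23
eef_pos: [0.3826, 0.1842, 0.4058]
tool_rot: [0.03, 1.0, -0.0, -0.0]
ft_force: [0.8, -0.2, -0.5]
grip_width: 0.0852
grasp_force: 0.0
```

send_rows(steps="1 -0.006 0.028 -0.002 0 0 0.086;1 -0.006 0.028 -0.002 0 0 0.086;1 -0.006 0.028 -0.002 0 0 0.086;1 -0.006 0.028 -0.002 0 0 0.086;1 0 0 0 0 0 0.086")

```text
clock: 2.65
eef_pos: [0.3581, 0.2989, 0.3964]
tool_rot: [-0.187, 0.982, 0.0, -0.001]
ft_force: [0.0, -0.8, 0.1]
grip_width: 0.0854
grasp_force: 0.0
```

Run:
```python
from h import *
o=get_obs(); T=tool(); c=camera("wrist"); cv2.imwrite("pics/w2.png",c["frame"][...,::-1]); np.savez("w2",W=world(c,T),f=c["frame"])
print(o["joint_pos"].round(3),T.round(3))
```

```text
[0.694 0.169 0.34  1.744 0.002 0.318] [[-0.93  -0.367 -0.003  0.358]
 [-0.367  0.93  -0.     0.299]
 [ 0.003  0.001 -1.     0.396]
 [ 0.     0.     0.     1.   ]]
```

View pics/w2.png

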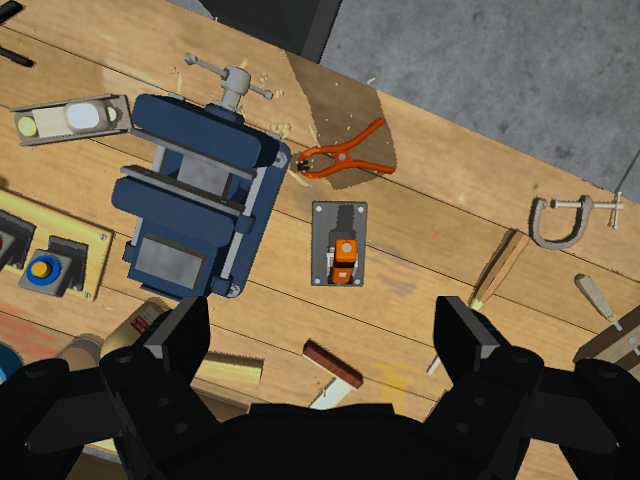

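The rest plate spans (312–367, 201–286), with the pen in the trough at (345,258); the vice is left of it.

Run:
```python
from h import *
d=np.load("w2.npz"); W=d["W"]; f=d["f"]
hsv=cv2.cvtColor(f,cv2.COLOR_RGB2HSV).astype(int)
sub=np.zeros(W.shape[:2],bool); sub[193:294,304:375]=1
P=W[sub&(W[...,2]>0.004)&(W[...,2]<0.016)]; 
r=cv2.minAreaRect((P[:,:2]*1000).astype(np.float32)); print("plate",r,np.median(P[:,2]),len(P)); 
c=np.array(r[0])/1e3
O=sub&(hsv[...,0]<15)&(hsv[...,1]>150)&(W[...,2]>0.07); Q=W[O]; print(len(Q),Q.min(0),Q.max(0))
ang=np.radians(r[2] if r[1][0]>r[1][1] else r[2]-90); ang=(ang+np.pi/2)%np.pi-np.pi/2
x=np.array([np.cos(ang),np.sin(ang),0]); y=np.array([-x[1],x[0],0]); z=np.array([0,0,1])
print("yaw",np.degrees(ang)); seat=np.r_[c,0]+0.02*x+0.076*z
pz=-.574*x+.819*z; px=.819*x+.574*z
q=(Q-seat)@np.c_[px,y,pz]; print("seat",seat.round(4),"pen z",pz.round(3))
print("orange in pen frame pct",np.percentile(q,[1,25,50,75,99],axis=0).round(4).tolist())
t=q[q[:,2]>0.105]; print("top face",t.mean(0).round(4),t.min(0).round(4),t.max(0).round(4),len(t))
v=W[140:300,100:300].reshape(-1,3);v=v[v[:,2]>.02]; print("vice",np.nanpercentile(v,[0.5,99.5],axis=0).round(3))
```

```text
plate ((428.656982421875, 354.5420837402344), (130.56033325195312, 79.97319793701172), 20.398534774780273) 0.007952975234284732 3137
542 [0.37846982 0.3275048  0.080715  ] [0.45852626 0.3728927  0.17183263]
yaw 20.398534774780277
seat [0.4474 0.3615 0.076 ] pen z [-0.538 -0.2    0.819]
orange in pen frame pct [[-0.0097, -0.0115, 0.0028], [-0.0003, -0.0088, 0.0397], [0.0108, -0.0023, 0.076], [0.0112, 0.0047, 0.1085], [0.0118, 0.0099, 0.1111]]
top face [-0.0008 -0.0005  0.109 ] [-0.0101 -0.0109  0.1053] [0.0118 0.01   0.1134] 190
vice [[0.322 0.095 0.023]
 [0.541 0.245 0.312]]
```

```bash
cat >> h.py <<'E'
REST=(np.array([.4474,.3615,.076]),20.4)
CAP=dict(r=(np.array([.5822,-.0945,.0736]),-5.8),y=(np.array([.577,-.1795,.0735]),-4.6),b=(np.array([.587,-.0129,.0736]),6.5))
def fr(az):
    a=np.radians(az); x=np.array([np.cos(a),np.sin(a),0]); y=np.array([-x[1],x[0],0]); pz=-.5736*x+np.array([0,0,.8192])
    return pz, np.c_[np.cross(y,-pz),y,-pz]
def delta(name,s,T=None):   # s: TCP distance along pz from origin (pen seat / cap)
    p,az=REST if name=="rest" else CAP[name]; pz,Rt=fr(az); T=tool() if T is None else T
    G=np.eye(4); G[:3,:3]=Rt; G[:3,3]=p+s*pz
    dp=G[:3,3]-T[:3,3]; rv=R.from_matrix(Rt@T[:3,:3].T).as_rotvec()
    print(name,s,"goal",G[:3,3].round(4),"dp",dp.round(4),"rv",rv.round(4),"rows",round(max(np.linalg.norm(dp)/.0417,np.linalg.norm(rv)/.1249),1))
    return G
E
python3 -c "
from h import *
G=delta('rest',.19); delta('rest',.064,G)"
```

```text
rest 0.19 goal [0.3453 0.3235 0.2316] dp [-0.0132  0.0264 -0.1652] rv [ 0.2205 -0.5724 -0.0206] rows 4.9
rest 0.064 goal [0.413  0.3487 0.1284] dp [ 0.0677  0.0252 -0.1032] rv [-0. -0. -0.] rows 3.0
```

send_rows(steps="1 -0.0013 0.0026 -0.0165 0.022 -0.0572 -0.002;1 -0.0013 0.0026 -0.0165 0.022 -0.0572 -0.002;1 -0.0013 0.0026 -0.0165 0.022 -0.0572 -0.002;1 -0.0013 0.0026 -0.0165 0.022 -0.0572 -0.002;1 -0.0013 0.0026 -0.0165 0.022 -0.0572 -0.002")

```text
clock: 3.12
eef_pos: [0.3529, 0.3073, 0.315]
tool_rot: [-0.174, 0.973, 0.028, 0.152]
ft_force: [1.0, -0.3, 0.2]
grip_width: 0.0854
grasp_force: 0.0
```

send_rows(steps="1 -0.0013 0.0026 -0.0165 0.022 -0.0572 -0.002;1 -0.0013 0.0026 -0.0165 0.022 -0.0572 -0.002;1 -0.0013 0.0026 -0.0165 0.022 -0.0572 -0.002;1 -0.0013 0.0026 -0.0165 0.022 -0.0572 -0.002;1 -0.0013 0.0026 -0.0165 0.022 -0.0572 -0.002")

```text
clock: 3.53
eef_pos: [0.3463, 0.3201, 0.2328]
tool_rot: [-0.162, 0.939, 0.056, 0.298]
ft_force: [0.7, -0.3, -0.8]
grip_width: 0.0854
grasp_force: 0.0
```

send_rows(steps="1 0 0 0 0 0 0;1 0 0 0 0 0 0;1 0 0 0 0 0 0;1 0 0 0 0 0 0;1 0 0 0 0 0 0")

```text
clock: 3.95
eef_pos: [0.3482, 0.3228, 0.2363]
tool_rot: [-0.163, 0.939, 0.056, 0.298]
ft_force: [0.4, 0.2, 0.5]
grip_width: 0.0852
grasp_force: 0.0
```

Run:
```python
from h import *
delta('rest',.19); delta('rest',.064); print(get_obs()["joint_pos"].round(3))
T=tool(); c=camera("wrist"); W=world(c,T); f=c["frame"]; cv2.imwrite("pics/w3.png",f[...,::-1])
hsv=cv2.cvtColor(f,cv2.COLOR_RGB2HSV).astype(int); O=(hsv[...,0]<15)&(hsv[...,1]>150)
p,az=REST; pz,Rt=fr(az); q=(W-p)@np.c_[-Rt[:,0],Rt[:,1],pz]
m=O&(abs(q[...,0])<.02)&(abs(q[...,1])<.025)&(q[...,2]>.08)&(q[...,2]<.13); Q=q[m]; print(m.sum(),Q.min(0).round(4),Q.max(0).round(4)); t=Q[Q[:,2]>.106]; print(t.mean(0).round(4),len(t), t.min(0).round(4),t.max(0).round(4))
```

```text
rest 0.19 goal [0.3453 0.3235 0.2316] dp [-0.0029  0.0007 -0.0047] rv [-0.0102  0.0022  0.0091] rows 0.1
rest 0.064 goal [0.413  0.3487 0.1284] dp [ 0.0648  0.0259 -0.1079] rv [-0.0102  0.0022  0.0091] rows 3.1
[ 0.957 -0.187 -0.612  0.616 -0.331  0.522]
523 [-0.011  -0.0118  0.0952] [0.0113 0.0097 0.1117]
[-0.0047 -0.0005  0.1087] 411 [-0.0108 -0.0117  0.1062] [0.0113 0.0097 0.1117]
```

View pics/w3.png

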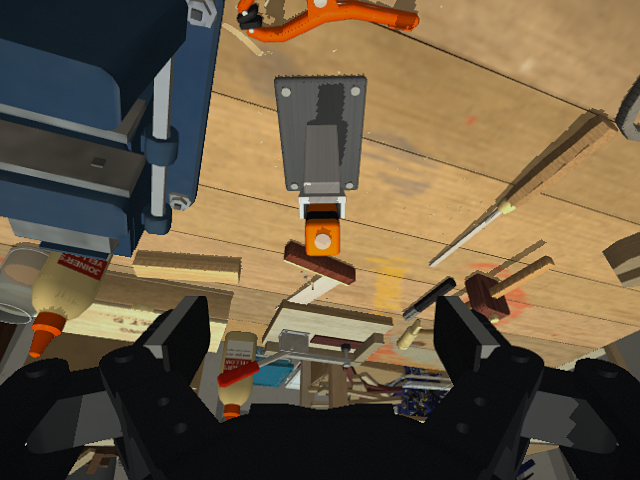

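View: pen top at (322,240), centred between the fingers, the vice clear to the left. Approaching along the axis.

send_rows(steps="1 0.013 0.0052 -0.0216 -0.002 0.0004 0.0018;1 0.013 0.0052 -0.0216 -0.002 0.0004 0.0018;1 0.013 0.0052 -0.0216 -0.002 0.0004 0.0018;1 0.013 0.0052 -0.0216 -0.002 0.0004 0.0018;1 0.013 0.0052 -0.0216 -0.002 0.0004 0.0018")

```text
clock: 4.42
eef_pos: [0.4132, 0.3482, 0.1256]
tool_rot: [-0.169, 0.939, 0.053, 0.295]
ft_force: [0.1, 0.4, -0.0]
grip_width: 0.0857
grasp_force: 0.0
```

send_rows(steps="1 0 0 0 0 0 0;1 0 0 0 0 0 0;1 0 0 0 0 0 0;1 0 0 0 0 0 0;1 0 0 0 0 0 0")

```text
clock: 4.83
eef_pos: [0.4117, 0.348, 0.1272]
tool_rot: [-0.17, 0.939, 0.053, 0.296]
ft_force: [1.8, 0.7, -0.1]
grip_width: 0.0853
grasp_force: 0.0
```

```bash
python3 -c "
from h import *
delta('rest',.064)"
```

```text
rest 0.064 goal [0.413  0.3487 0.1284] dp [0.0013 0.0007 0.0012] rv [ 0.0014 -0.0002 -0.0017] rows 0.0
```

send_rows(steps="1 0.0013 0.0007 0.0012 0 0 0;0 0 0 0 0 0 0;-0.4 0 0 0 0 0 0;-1 0 0 0 0 0 0;-1 0 0 0 0 0 0")

```text
clock: 5.25
eef_pos: [0.4126, 0.3479, 0.1267]
tool_rot: [-0.17, 0.939, 0.052, 0.295]
ft_force: [-0.7, -0.6, -0.7]
grip_width: 0.0385
grasp_force: 0.0
```

send_rows(steps="-1 0 0 0 0 0 0;-1 0 0 0 0 0 0;-1 0 0 0 0 0 0;-1 0 0 0 0 0 0;-1 0 0 0 0 0 0")

```text
clock: 5.67
eef_pos: [0.4125, 0.3478, 0.1265]
tool_rot: [-0.17, 0.939, 0.052, 0.295]
ft_force: [-3.3, -1.9, 3.9]
grip_width: 0.0214
grasp_force: 58.4
```

send_rows(steps="-1 0 0 0 0 0 0;-1 0 0 0 0 0 0;-1 0 0 0 0 0 0;-1 0 0 0 0 0 0;-1 0 0 0 0 0 0")

```text
clock: 6.08
eef_pos: [0.4126, 0.3478, 0.1266]
tool_rot: [-0.17, 0.939, 0.052, 0.295]
ft_force: [-4.7, -2.6, 5.0]
grip_width: 0.0211
grasp_force: 58.4
```

```bash
python3 -c "
from h import *
delta('rest',.064);np.save('Tg',tool());print(get_obs())"
```

```text
rest 0.064 goal [0.413  0.3487 0.1284] dp [0.0004 0.0009 0.0019] rv [ 0.0038 -0.0022 -0.0014] rows 0.1
{'clock': 6.0833, 'joint_pos': array([ 0.85565972,  0.09067048, -0.68948708,  0.24340471, -0.2783774 ,
        0.41873958]), 'joint_vel': array([ 0.00047349,  0.00043479,  0.00202737, -0.0008308 , -0.00082784,
       -0.00112614]), 'tau': array([-4.80339881e-01, -2.48935390e+01,  2.28800619e+01, -4.35356185e+00,
       -6.61603007e-01,  9.85865918e-03]), 'eef_pos': array([0.41256831, 0.3478464 , 0.12657376]), 'tool_rot': array([-0.17004766,  0.93895129,  0.05184345,  0.29456158]), 'ft_force': array([-4.66803285, -2.62411823,  4.95947278]), 'ft_torque': array([-0.3718785 ,  0.68729592, -0.11597009]), 'grasp_force': 58.387683033943176, 'grip_width': 0.02109690277204398}
```

send_rows(steps="-1 -0.0054 -0.002 0.0082 0 0 0;-1 -0.0108 -0.004 0.0164 0 0 0;-1 -0.0108 -0.004 0.0164 0 0 0;-1 -0.0108 -0.004 0.0164 0 0 0;-1 -0.0108 -0.004 0.0164 0 0 0")

```text
clock: 6.5
eef_pos: [0.3634, 0.3294, 0.2002]
tool_rot: [-0.17, 0.939, 0.051, 0.294]
ft_force: [1.2, 1.4, -0.7]
grip_width: 0.0215
grasp_force: 59.0
```

send_rows(steps="-1 -0.0108 -0.004 0.0164 0 0 0;-1 -0.005 -0.005 0.025 0 0 0;-1 0 -0.01 0.03 0 0 0;-1 0 -0.01 0.03 0 0 0;-1 0 -0.01 0.03 0 0 0")

```text
clock: 6.92
eef_pos: [0.3477, 0.2904, 0.3323]
tool_rot: [-0.17, 0.939, 0.052, 0.294]
ft_force: [0.6, 1.6, -1.2]
grip_width: 0.0213
grasp_force: 59.0
```

```bash
cat >> h.py <<'E'
def X(p,az):
    pz,Rt=fr(az); G=np.eye(4); G[:3,:3]=np.c_[-Rt[:,0],Rt[:,1],pz]; G[:3,3]=p; return G
def tp():
    import os
    return np.load('Ttp.npy') if os.path.exists('Ttp.npy') else np.linalg.inv(np.load('Tg.npy'))@X(*REST)
def go(name,h,T=None):   # h: for caps, tip height above resting cap along axis; for rest, shoulder height above seat
    p,az=REST if name=="rest" else CAP[name]; G=X(p,az); G[:3,3]+=G[:3,2]*(h+(0 if name=="rest" else .056))
    G=G@np.linalg.inv(tp()); T=tool() if T is None else T
    dp=G[:3,3]-T[:3,3]; rv=R.from_matrix(G[:3,:3]@T[:3,:3].T).as_rotvec()
    print(name,h,"goal",G[:3,3].round(4),"dp",dp.round(4),"rv",rv.round(4),"rows",round(max(np.linalg.norm(dp)/.0417,np.linalg.norm(rv)/.1249),1)); return G
E
python3 - <<'E'
from h import *
print(tp().round(4)); go('r',.06)
T=tool(); c=camera("side"); W=world(c); f=c["frame"]; print((T@tp())[:3,3])
tip=T@tp()@[0,0,-.056,1]; q=c["extrinsics"]@tip; K=c["camera_matrix"]; s=q[:2]/q[2]; s*=1+c["k1"]*(s@s); u=K[:2,:2]@s+K[:2,2]; print("tip px",u)
tp0=T@tp()@[0,0,.11,1]; q=c["extrinsics"]@tp0; s=q[:2]/q[2]; s*=1+c["k1"]*(s@s); print("top px",K[:2,:2]@s+K[:2,2])
u=u.astype(int); cr=f[max(0,u[1]-120):u[1]+60,max(0,u[0]-100):u[0]+140]; cv2.circle(f,tuple(int(i) for i in u),2,(0,255,0),1)
cv2.imwrite("pics/s4.png",cv2.resize(cr,None,fx=3,fy=3)[...,::-1])
v=np.load("w2.npz")["W"][90:290,130:280].reshape(-1,3); print("vice top",np.nanpercentile(v[:,2],[50,90,99]))
E
```

```text
[[-1.00e+00 -2.80e-03  3.40e-03 -1.80e-03]
 [-2.80e-03  1.00e+00 -1.50e-03  7.00e-04]
 [-3.40e-03 -1.50e-03 -1.00e+00  6.29e-02]
 [ 0.00e+00  0.00e+00  0.00e+00  1.00e+00]]
r 0.06 goal [ 0.4787 -0.0846  0.2192] dp [ 0.1311 -0.375  -0.1131] rv [ 0.0005 -0.0012 -0.4581] rows 9.9
[0.38242146 0.30400459 0.28168108]
tip px [390.03246973 217.44763181]
top px [461.31157395 118.1465622 ]
vice top [0.10821782 0.16130052 0.1625961 ]
```

View pics/s4.png

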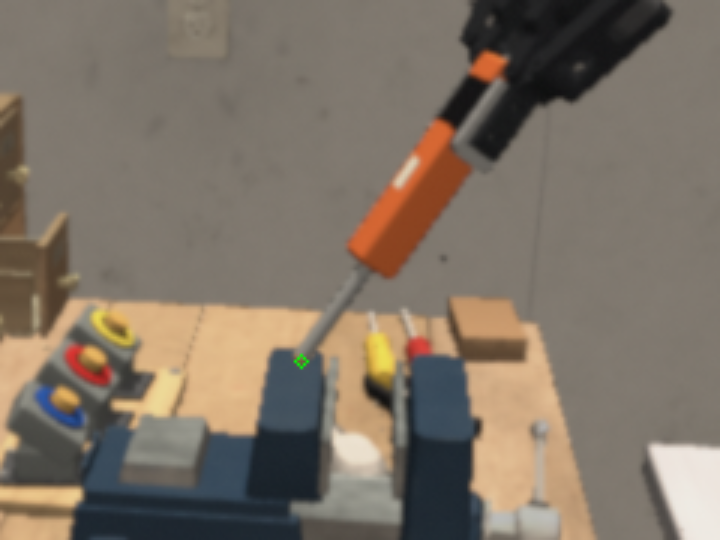

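The tip in the image matches the predicted pixel (green), so the pen-in-hand model holds. Traversing to red.

send_rows(steps="-1 0.009 -0.031 0 0 0 -0.038;-1 0.009 -0.031 0 0 0 -0.038;-1 0.009 -0.031 0 0 0 -0.038;-1 0.009 -0.031 0 0 0 -0.038;-1 0.009 -0.031 0 0 0 -0.038")

```text
clock: 7.38
eef_pos: [0.3931, 0.1347, 0.3311]
tool_rot: [-0.08, 0.951, 0.024, 0.298]
ft_force: [0.8, -0.0, -0.8]
grip_width: 0.0214
grasp_force: 59.3
```

send_rows(steps="-1 0.011 -0.031 0 0 0 -0.038;-1 0.011 -0.031 0 0 0 -0.038;-1 0.011 -0.031 0 0 0 -0.038;-1 0.011 -0.031 0 0 0 -0.038;-1 0.011 -0.031 0 0 0 -0.038")

```text
clock: 7.8
eef_pos: [0.4483, -0.0209, 0.3311]
tool_rot: [0.012, 0.954, -0.005, 0.299]
ft_force: [0.8, -0.2, -1.1]
grip_width: 0.0218
grasp_force: 59.4
```

send_rows(steps="-1 0.014 -0.031 0 0 0 -0.038;-1 0.014 -0.031 0 0 0 -0.038;-1 0 0 -0.03 0 0 0;-1 0 0 -0.03 0 0 0;-1 0 0 -0.03 0 0 0")

```text
clock: 8.22
eef_pos: [0.4763, -0.0822, 0.2402]
tool_rot: [0.048, 0.953, -0.016, 0.299]
ft_force: [0.5, -0.2, -1.6]
grip_width: 0.0216
grasp_force: 59.7
```

```bash
python3 -c "
from h import *
go('r',.06);G=go('r',.02); go('r',.0,G);print(get_obs()['ft_force'])"
```

```text
r 0.06 goal [ 0.4787 -0.0846  0.2192] dp [ 0.0025 -0.0024 -0.021 ] rv [-0.0002 -0.0001  0.0012] rows 0.5
r 0.02 goal [ 0.5015 -0.087   0.1864] dp [ 0.0253 -0.0047 -0.0538] rv [-0.0002 -0.0001  0.0012] rows 1.4
r 0.0 goal [ 0.513  -0.0881  0.17  ] dp [ 0.0114 -0.0012 -0.0164] rv [0. 0. 0.] rows 0.5
[ 0.4894038  -0.23661142 -1.57551269]
```

send_rows(steps="-1 0.005 -0.001 -0.0108 0 0 0;-1 0.005 -0.001 -0.0108 0 0 0;-1 0.005 -0.001 -0.0108 0 0 0;-1 0.005 -0.001 -0.0108 0 0 0;-1 0.005 -0.001 -0.0108 0 0 0")

```text
clock: 8.63
eef_pos: [0.5011, -0.0862, 0.1862]
tool_rot: [0.047, 0.953, -0.016, 0.298]
ft_force: [0.6, -0.5, -1.0]
grip_width: 0.0215
grasp_force: 59.6
```

send_rows(steps="-1 0 0 0 0 0 0;-1 0 0 0 0 0 0;-1 0 0 0 0 0 0;-1 0 0 0 0 0 0;-1 0 0 0 0 0 0")

```text
clock: 9.05
eef_pos: [0.5016, -0.0862, 0.1887]
tool_rot: [0.047, 0.953, -0.016, 0.299]
ft_force: [-0.0, -0.1, -1.8]
grip_width: 0.0215
grasp_force: 59.6
```

Run:
```python
from h import *
go('r',.02); print(get_obs()['ft_force'].round(2))
s=camera("side")["frame"][170:270,270:390]; w=camera("scene")["frame"][150:250,320:440]
o=np.hstack([cv2.resize(i,None,fx=3.3,fy=3.3,interpolation=cv2.INTER_CUBIC) for i in (s,w)]); cv2.imwrite("pics/p5.png",o[...,::-1])
```

```text
r 0.02 goal [ 0.5015 -0.087   0.1864] dp [-0.     -0.0008 -0.0022] rv [ 0.0003  0.0016 -0.0012] rows 0.1
[-0.   -0.12 -1.85]
```

View pics/p5.png

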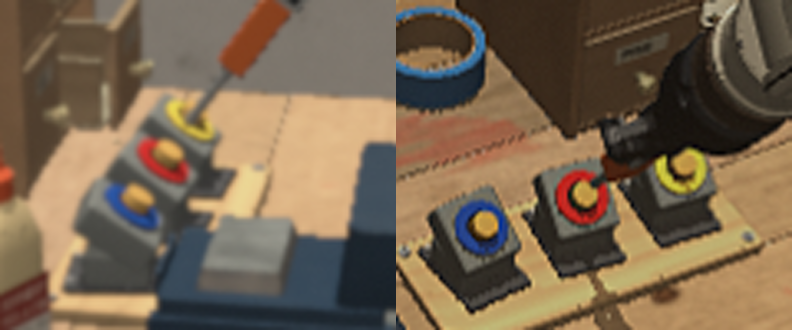

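Tip stands on the red cap's axis in both views. Pressing gradually.

send_rows(steps="-1 0.0023 -0.0002 -0.0033 0 0 0;-1 0.0023 -0.0002 -0.0033 0 0 0;-1 0.0023 -0.0002 -0.0033 0 0 0;-1 0.0023 -0.0002 -0.0033 0 0 0;-1 0.0023 -0.0002 -0.0033 0 0 0")

```text
clock: 9.57
eef_pos: [0.5129, -0.0871, 0.1706]
tool_rot: [0.047, 0.953, -0.016, 0.298]
ft_force: [-0.2, 0.8, -1.8]
grip_width: 0.0208
grasp_force: 59.6
```

send_rows(steps="-1 0.0006 -0.0001 -0.0008 0 0 0;-1 0.0006 -0.0001 -0.0008 0 0 0;-1 0.0006 -0.0001 -0.0008 0 0 0;-1 0 0 0 0 0 0;-1 0 0 0 0 0 0")

```text
clock: 9.98
eef_pos: [0.5143, -0.0873, 0.1687]
tool_rot: [0.047, 0.953, -0.016, 0.299]
ft_force: [-1.1, 0.8, 0.6]
grip_width: 0.0211
grasp_force: 60.0
```

```bash
python3 -c "
from h import *
go('r',0);o=get_obs();print(o['ft_force'],o['ft_force']@fr(-5.8)[0])"
```

```text
r 0 goal [ 0.513  -0.0881  0.17  ] dp [-0.0014 -0.0008  0.0013] rv [-0.0002 -0.0003 -0.0014] rows 0.0
[-1.13144704  0.77203819  0.57204365] 1.1590456495024497
```

send_rows(steps="-1 0.0006 -0.0001 -0.0008 0 0 0;-1 0.0006 -0.0001 -0.0008 0 0 0;-1 0.0006 -0.0001 -0.0008 0 0 0;-1 0.0006 -0.0001 -0.0008 0 0 0;-1 0 0 0 0 0 0")

```text
clock: 10.4
eef_pos: [0.5168, -0.0876, 0.1654]
tool_rot: [0.047, 0.953, -0.016, 0.299]
ft_force: [-4.7, 0.8, 3.2]
grip_width: 0.0213
grasp_force: 60.4
```

```bash
python3 -c "
from h import *
go('r',0);o=get_obs();print(o['ft_force'],o['ft_force']@fr(-5.8)[0])"
```

```text
r 0 goal [ 0.513  -0.0881  0.17  ] dp [-0.0039 -0.0005  0.0046] rv [-0.0003 -0.0003 -0.0015] rows 0.1
[-4.68783139  0.75175591  3.16212567] 5.309164167294107
```

send_rows(steps="-1 0.0004 0 -0.0006 0 0 0;-1 0.0004 0 -0.0006 0 0 0;-1 0 0 0 0 0 0;-1 0 0 0 0 0 0;-1 0 0 0 0 0 0")

```text
clock: 10.82
eef_pos: [0.5174, -0.0877, 0.1651]
tool_rot: [0.047, 0.953, -0.016, 0.299]
ft_force: [-11.3, 1.0, 11.1]
grip_width: 0.021
grasp_force: 62.1
```

send_rows(steps="-1 0 0 0 0 0 0;-1 0 0 0 0 0 0;-1 0 0 0 0 0 0;-1 0 0 0 0 0 0;-1 0 0 0 0 0 0")

```text
clock: 11.23
eef_pos: [0.5174, -0.0877, 0.165]
tool_rot: [0.047, 0.953, -0.016, 0.299]
ft_force: [-11.9, 2.0, 10.9]
grip_width: 0.0215
grasp_force: 62.1
```

```bash
python3 -c "
from h import *
go('r',0);o=get_obs();print(o['ft_force'],o['ft_force']@fr(-5.8)[0])"
```

```text
r 0 goal [ 0.513  -0.0881  0.17  ] dp [-0.0044 -0.0004  0.005 ] rv [-0.0001  0.0004 -0.0013] rows 0.2
[-11.94525924   2.02098894  10.87912727] 15.846053823890962
```

Red is firmly at its stop (17 N), held over 0.5 s. Retracting.

send_rows(steps="-1 -0.0023 0.0002 0.0033 0 0 0;-1 -0.006 0.0006 0.0086 0 0 0;-1 -0.008 0.0008 0.0115 0 0 0;-1 -0.008 0.0008 0.0115 0 0 0;-1 -0.008 0.0008 0.0115 0 0 0")

```text
clock: 11.65
eef_pos: [0.4854, -0.0848, 0.2112]
tool_rot: [0.047, 0.953, -0.016, 0.299]
ft_force: [0.0, 0.3, -0.8]
grip_width: 0.0212
grasp_force: 59.6
```

```bash
python3 -c "
from h import *
G=go('y',.05);go('y',.015,G)"
```

```text
y 0.05 goal [ 0.4791 -0.1723  0.2109] dp [-0.0063 -0.0874 -0.0003] rv [0.0005 0.0002 0.0201] rows 2.1
y 0.015 goal [ 0.4991 -0.1739  0.1822] dp [ 0.02   -0.0016 -0.0287] rv [0. 0. 0.] rows 0.8
```

send_rows(steps="-1 -0.0016 -0.0218 0 0 0 0.005;-1 -0.0016 -0.0218 0 0 0 0.005;-1 -0.0016 -0.0218 0 0 0 0.005;-1 -0.0016 -0.0218 0 0 0 0.005;-1 0 0 0 0 0 0")

```text
clock: 12.07
eef_pos: [0.4796, -0.1758, 0.2116]
tool_rot: [0.039, 0.953, -0.015, 0.299]
ft_force: [0.6, 0.4, -0.4]
grip_width: 0.0214
grasp_force: 59.8
```

send_rows(steps="-1 0.005 -0.0004 -0.0072 0 0 0;-1 0.005 -0.0004 -0.0072 0 0 0;-1 0.005 -0.0004 -0.0072 0 0 0;-1 0.005 -0.0004 -0.0072 0 0 0;-1 0 0 0 0 0 0")

```text
clock: 12.48
eef_pos: [0.4989, -0.1719, 0.1793]
tool_rot: [0.036, 0.954, -0.012, 0.297]
ft_force: [-0.2, 0.4, -0.7]
grip_width: 0.0214
grasp_force: 59.8
```

```bash
python3 -c "
from h import *
G=go('y',.015);go('y',-.003);o=get_obs();print(o['ft_force'],o['ft_force']@fr(-5.8)[0])"
```

```text
y 0.015 goal [ 0.4991 -0.1739  0.1822] dp [ 0.0002 -0.002   0.0029] rv [-0.0017 -0.0034 -0.0024] rows 0.1
y -0.003 goal [ 0.5094 -0.1747  0.1675] dp [ 0.0105 -0.0028 -0.0119] rv [-0.0017 -0.0034 -0.0024] rows 0.4
[-0.23113129  0.41961901 -0.73679474] -0.4473604552094311
```

send_rows(steps="-1 0.0021 -0.0006 -0.0024 0 0 0;-1 0.0021 -0.0006 -0.0024 0 0 0;-1 0.0021 -0.0006 -0.0024 0 0 0;-1 0.0021 -0.0006 -0.0024 0 0 0;-1 0.0021 -0.0006 -0.0024 0 0 0")

```text
clock: 12.9
eef_pos: [0.5099, -0.1764, 0.1701]
tool_rot: [0.037, 0.953, -0.013, 0.299]
ft_force: [-1.8, 1.7, 0.8]
grip_width: 0.0217
grasp_force: 60.2
```

send_rows(steps="-1 0 0 0 0 0 0;-1 0 0 0 0 0 0;-1 0 0 0 0 0 0;-1 0 0 0 0 0 0;-1 0 0 0 0 0 0")

```text
clock: 13.32
eef_pos: [0.5096, -0.1764, 0.1703]
tool_rot: [0.037, 0.953, -0.013, 0.299]
ft_force: [-2.2, 1.4, 1.7]
grip_width: 0.0212
grasp_force: 60.1
```

```bash
python3 -c "
from h import *
go('y',-.006);o=get_obs();print(o['ft_force'],o['ft_force']@fr(-5.8)[0])"
```

```text
y -0.006 goal [ 0.5111 -0.1749  0.165 ] dp [ 0.0015  0.0015 -0.0052] rv [-0.0001  0.0005 -0.0003] rows 0.1
[-2.15329184  1.41830589  1.71189526] 2.7134031823622116
```

send_rows(steps="-1 0.0004 0.0001 -0.0009 0 0 0;-1 0.0004 0.0001 -0.0009 0 0 0;-1 0.0004 0.0001 -0.0009 0 0 0;-1 0.0004 0.0001 -0.0009 0 0 0;-1 0 0 0 0 0 0")

```text
clock: 13.73
eef_pos: [0.5116, -0.1763, 0.1668]
tool_rot: [0.037, 0.953, -0.013, 0.299]
ft_force: [-2.6, -0.1, 3.3]
grip_width: 0.0212
grasp_force: 60.5
```

```bash
python3 -c "
from h import *
go('y',-.006);o=get_obs();print(o['ft_force'],o['ft_force']@fr(-5.8)[0])"
```

```text
y -0.006 goal [ 0.5111 -0.1749  0.165 ] dp [-0.0005  0.0015 -0.0018] rv [ 0.0007  0.0011 -0.    ] rows 0.1
[-2.62719174 -0.12149864  3.31840798] 4.210639668923287
```

send_rows(steps="-1 0.0004 0 -0.0006 0 0 0;-1 0.0004 0 -0.0006 0 0 0;-1 0.0003 0 -0.0005 0 0 0;-1 0 0 0 0 0 0;-1 0 0 0 0 0 0")

```text
clock: 14.15
eef_pos: [0.5125, -0.1764, 0.1657]
tool_rot: [0.037, 0.953, -0.014, 0.3]
ft_force: [-6.8, -0.8, 8.7]
grip_width: 0.0213
grasp_force: 61.7
```

```bash
python3 -c "
from h import *
go('y',-.006);o=get_obs();print(o['ft_force'],o['ft_force']@fr(-5.8)[0])"
```

```text
y -0.006 goal [ 0.5111 -0.1749  0.165 ] dp [-0.0015  0.0015 -0.0007] rv [0.0009 0.0015 0.0001] rows 0.1
[-6.83591346 -0.75047574  8.72370118] 11.003960817203378
```

At the yellow stop (about 12 N). Holding, then retracting.

send_rows(steps="-1 0.0002 0 -0.0002 0 0 0;-1 0 0 0 0 0 0;-1 0 0 0 0 0 0;-1 0 0 0 0 0 0;-1 0 0 0 0 0 0")

```text
clock: 14.57
eef_pos: [0.5126, -0.1764, 0.1657]
tool_rot: [0.037, 0.953, -0.014, 0.3]
ft_force: [-9.5, 0.6, 11.5]
grip_width: 0.0213
grasp_force: 61.8
```

send_rows(steps="-1 0 0 0 0 0 0;-1 0 0 0 0 0 0;-1 -0.0023 0.0002 0.0033 0 0 0;-1 -0.008 0.0006 0.0115 0 0 0;-1 -0.009 0.0007 0.013 0 0 0")

```text
clock: 14.98
eef_pos: [0.4919, -0.1739, 0.1907]
tool_rot: [0.037, 0.954, -0.012, 0.297]
ft_force: [0.5, -0.3, -1.4]
grip_width: 0.0211
grasp_force: 59.8
```

send_rows(steps="-1 -0.009 0.0007 0.013 0 0 0;-1 -0.008 0.0006 0.0115 0 0 0;-1 0 0 0 0 0 0;-1 0 0 0 0 0 0;-1 0 0 0 0 0 0")

```text
clock: 15.4
eef_pos: [0.4758, -0.173, 0.2156]
tool_rot: [0.037, 0.954, -0.013, 0.298]
ft_force: [0.2, -0.5, -2.1]
grip_width: 0.0213
grasp_force: 59.9
```

```bash
python3 -c "
from h import *
G=go('b',.05);go('b',.015,G);go('b',-.003,G)"
```

```text
b 0.05 goal [ 0.4895 -0.0247  0.211 ] dp [ 0.0137  0.1483 -0.0046] rv [-0.0006 -0.0016  0.1935] rows 3.6
b 0.015 goal [ 0.5094 -0.0224  0.1823] dp [ 0.0199  0.0023 -0.0287] rv [0. 0. 0.] rows 0.8
b -0.003 goal [ 0.5197 -0.0212  0.1676] dp [ 0.0302  0.0034 -0.0434] rv [0. 0. 0.] rows 1.3
```

send_rows(steps="-1 0.0023 0.0247 0 0 0 0.0322;-1 0.0023 0.0247 0 0 0 0.0322;-1 0.0023 0.0247 0 0 0 0.0322;-1 0.0023 0.0247 0 0 0 0.0322;-1 0.0023 0.0247 0 0 0 0.0322")

```text
clock: 15.82
eef_pos: [0.4872, -0.0484, 0.2151]
tool_rot: [-0.04, 0.954, 0.012, 0.298]
ft_force: [0.4, -0.7, -1.6]
grip_width: 0.0215
grasp_force: 59.8
```

send_rows(steps="-1 0.0023 0.0247 -0.005 0 0 0.0322;-1 0 0 0 0 0 0;-1 0 0 0 0 0 0;-1 0 0 0 0 0 0;-1 0 0 0 0 0 0")

```text
clock: 16.23
eef_pos: [0.4899, -0.0255, 0.2112]
tool_rot: [-0.055, 0.953, 0.016, 0.298]
ft_force: [-1.3, 0.4, -0.6]
grip_width: 0.0214
grasp_force: 59.9
```

```bash
python3 -c "
from h import *
go('b',.05);go('b',.015);go('b',-.003);o=get_obs();print(o['ft_force'],o['ft_force']@fr(6.5)[0])"
```

```text
b 0.05 goal [ 0.4895 -0.0247  0.211 ] dp [-0.0004  0.0008 -0.0002] rv [-0.     -0.001   0.0012] rows 0.0
b 0.015 goal [ 0.5094 -0.0224  0.1823] dp [ 0.0195  0.0031 -0.0289] rv [-0.     -0.001   0.0012] rows 0.8
b -0.003 goal [ 0.5197 -0.0212  0.1676] dp [ 0.0298  0.0043 -0.0436] rv [-0.     -0.001   0.0012] rows 1.3
[-1.30702146  0.39865392 -0.55333712] 0.2657085671569065
```

send_rows(steps="-1 0.0049 0.0008 -0.0072 0 0 0;-1 0.0049 0.0008 -0.0072 0 0 0;-1 0.0049 0.0008 -0.0072 0 0 0;-1 0.0049 0.0008 -0.0072 0 0 0;-1 0.0013 0.0001 -0.0019 0 0 0")

```text
clock: 16.65
eef_pos: [0.5107, -0.0226, 0.1799]
tool_rot: [-0.054, 0.953, 0.016, 0.298]
ft_force: [0.3, -0.2, -0.8]
grip_width: 0.0216
grasp_force: 59.9
```

send_rows(steps="-1 0.0018 0.0002 -0.0026 0 0 0;-1 0.0018 0.0002 -0.0026 0 0 0;-1 0.0018 0.0002 -0.0026 0 0 0;-1 0.0018 0.0002 -0.0026 0 0 0;-1 0.0018 0.0002 -0.0026 0 0 0")

```text
clock: 17.07
eef_pos: [0.5202, -0.0209, 0.1683]
tool_rot: [-0.055, 0.953, 0.016, 0.299]
ft_force: [-1.9, -0.5, 1.2]
grip_width: 0.0215
grasp_force: 60.3
```

send_rows(steps="-1 0 0 0 0 0 0;-1 0 0 0 0 0 0;-1 0 0 0 0 0 0;-1 0 0 0 0 0 0;-1 0 0 0 0 0 0")

```text
clock: 17.48
eef_pos: [0.52, -0.0208, 0.1685]
tool_rot: [-0.055, 0.953, 0.016, 0.299]
ft_force: [-1.7, 0.1, 0.8]
grip_width: 0.021
grasp_force: 60.3
```

```bash
python3 -c "
from h import *
go('b',-.006);o=get_obs();print(o['ft_force'],o['ft_force']@fr(6.5)[0])"
```

```text
b -0.006 goal [ 0.5214 -0.021   0.1651] dp [ 0.0015 -0.0002 -0.0033] rv [0.0002 0.0006 0.0004] rows 0.1
[-1.68212762  0.14833291  0.82547429] 1.6252628753978469
```

send_rows(steps="-1 0.0006 0 -0.0009 0 0 0;-1 0.0006 0 -0.0009 0 0 0;-1 0.0006 0 -0.0009 0 0 0;-1 0.0006 0 -0.0009 0 0 0;-1 0 0 0 0 0 0")

```text
clock: 17.9
eef_pos: [0.5225, -0.0207, 0.1649]
tool_rot: [-0.055, 0.953, 0.016, 0.299]
ft_force: [-5.6, -1.3, 6.8]
grip_width: 0.0213
grasp_force: 61.4
```

```bash
python3 -c "
from h import *
go('b',-.006);o=get_obs();print(o['ft_force'],o['ft_force']@fr(6.5)[0])"
```

```text
b -0.006 goal [ 0.5214 -0.021   0.1651] dp [-0.0011 -0.0004  0.0002] rv [-0.0002  0.0008  0.0001] rows 0.0
[-5.63085778 -1.31563316  6.76218457] 8.83410810652963
```

At the blue stop (about 10 N). Pushing slightly further, holding, then retracting.

send_rows(steps="-1 0.0002 0 -0.0003 0 0 0;-1 0 0 0 0 0 0;-1 0 0 0 0 0 0;-1 0 0 0 0 0 0;-1 0 0 0 0 0 0")

```text
clock: 18.32
eef_pos: [0.5226, -0.0207, 0.1649]
tool_rot: [-0.055, 0.952, 0.016, 0.299]
ft_force: [-7.3, -0.4, 8.5]
grip_width: 0.0214
grasp_force: 61.7
```

send_rows(steps="-1 0 0 0 0 0 0;-1 0 0 0 0 0 0;-1 0 0 0 0 0 0;-1 0 0 0 0 0 0;-1 -0.0023 -0.0002 0.0033 0 0 0")

```text
clock: 18.73
eef_pos: [0.5204, -0.0209, 0.1676]
tool_rot: [-0.055, 0.953, 0.016, 0.299]
ft_force: [-0.7, -0.1, 2.7]
grip_width: 0.0214
grasp_force: 60.6
```

send_rows(steps="-1 -0.008 -0.0009 0.0115 0 0 0;-1 -0.015 -0.0017 0.022 0 0 0;-1 -0.015 -0.0017 0.025 0 0 0;-1 -0.005 0 0.035 0 0 0;-1 0 0 0.035 0 0 0")

```text
clock: 19.15
eef_pos: [0.4744, -0.0248, 0.2951]
tool_rot: [-0.055, 0.953, 0.016, 0.296]
ft_force: [1.7, -0.7, -1.9]
grip_width: 0.0214
grasp_force: 59.9
```

send_rows(steps="-1 0 0 0.025 0 0 0;-1 0 0 0 0 0 0;-1 0 0 0 0 0 0;-1 0 0 0 0 0 0;-1 0 0 0 0 0 0")

```text
clock: 19.57
eef_pos: [0.4759, -0.0249, 0.3182]
tool_rot: [-0.055, 0.953, 0.016, 0.296]
ft_force: [-0.0, -0.1, -0.3]
grip_width: 0.0213
grasp_force: 60.0
```

Run:
```python
from h import *
go('rest',.12)
T=tool(); P=T@tp()
c=camera("side"); f=c["frame"]; K=c["camera_matrix"]
def pr(l):
    q=c["extrinsics"]@P@np.r_[l,1]; s=q[:2]/q[2]; s*=1+c["k1"]*(s@s); return K[:2,:2]@s+K[:2,2]
t=pr([0,0,-.056]); print(t)
for l in ([0,0,-.056],[0,0,0],[0,0,.11]): cv2.circle(f,tuple(int(round(i)) for i in pr(l)),1,(0,255,0),-1)
u=t.astype(int); cr=f[max(0,u[1]-130):u[1]+50,max(0,u[0]-90):u[0]+150]
cv2.imwrite("pics/s6.png",cv2.resize(cr,None,fx=3.2,fy=3.2)[...,::-1])
```

```text
rest 0.12 goal [0.3481 0.3239 0.2249] dp [-0.1279  0.3488 -0.0933] rv [-2.000e-04 -4.800e-03  2.426e-01] rows 9.2
[333.12148744 161.80237743]
```

View pics/s6.png

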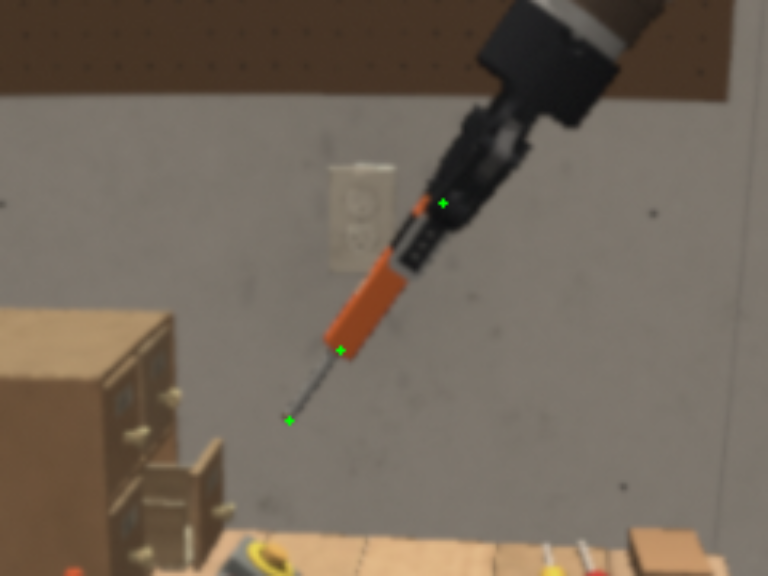

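Predicted points match the image, so the pen hasn't slipped. Returning to the rest.

send_rows(steps="-1 -0.0107 0.029 0.002 0 0 0.0202;-1 -0.0107 0.029 0.002 0 0 0.0202;-1 -0.0107 0.029 0 0 0 0.0202;-1 -0.0107 0.029 0 0 0 0.0202;-1 -0.0107 0.029 0 0 0 0.0202")

```text
clock: 20.03
eef_pos: [0.4223, 0.1206, 0.3233]
tool_rot: [-0.103, 0.949, 0.031, 0.296]
ft_force: [0.2, 0.3, -1.7]
grip_width: 0.021
grasp_force: 60.1
```

send_rows(steps="-1 -0.0107 0.029 0 0 0 0.0202;-1 -0.0107 0.029 0 0 0 0.0202;-1 -0.0107 0.029 0 0 0 0.0202;-1 -0.0107 0.029 0 0 0 0.0202;-1 -0.0107 0.029 0 0 0 0.0202")

```text
clock: 20.45
eef_pos: [0.3686, 0.2659, 0.3233]
tool_rot: [-0.152, 0.942, 0.046, 0.295]
ft_force: [1.8, 0.6, -1.0]
grip_width: 0.0214
grasp_force: 60.1
```

send_rows(steps="-1 -0.0107 0.029 0 0 -0.005 0.0202;-1 -0.0107 0.029 0 0 0 0.0202;-1 0 0 -0.03 0 0 0;-1 0 0 -0.03 0 0 0;-1 0 0 -0.03 0 0 0")

```text
clock: 20.87
eef_pos: [0.3476, 0.3234, 0.2326]
tool_rot: [-0.171, 0.938, 0.051, 0.296]
ft_force: [0.5, 0.2, -1.4]
grip_width: 0.0215
grasp_force: 60.1
```

send_rows(steps="-1 0 0 0 0 0 0;-1 0 0 0 0 0 0;-1 0 0 0 0 0 0;-1 0 0 0 0 0 0;-1 0 0 0 0 0 0")

```text
clock: 21.28
eef_pos: [0.3499, 0.324, 0.2378]
tool_rot: [-0.169, 0.938, 0.053, 0.299]
ft_force: [-0.6, -0.3, -0.7]
grip_width: 0.0212
grasp_force: 60.1
```

```bash
python3 -c "
from h import *
G=go('rest',.12);go('rest',.05,G)"
```

```text
rest 0.12 goal [0.3481 0.3239 0.2249] dp [-0.0018 -0.0002 -0.0129] rv [-0.004   0.0077  0.0009] rows 0.3
rest 0.05 goal [0.3857 0.3378 0.1675] dp [ 0.0376  0.014  -0.0573] rv [0. 0. 0.] rows 1.7
```

send_rows(steps="-1 -0.0009 -0.0001 -0.0065 -0.002 0.0039 0.0004;-1 -0.0009 -0.0001 -0.0065 -0.002 0.0039 0.0004;-1 0 0 0 0 0 0;-1 0 0 0 0 0 0;-1 0 0 0 0 0 0")

```text
clock: 21.7
eef_pos: [0.3469, 0.3225, 0.2219]
tool_rot: [-0.171, 0.939, 0.05, 0.293]
ft_force: [-0.3, 0.2, -1.5]
grip_width: 0.0216
grasp_force: 60.1
```

```bash
python3 -c "
from h import *
G=go('rest',.12);go('rest',.05)"
```

```text
rest 0.12 goal [0.3481 0.3239 0.2249] dp [0.0011 0.0013 0.003 ] rv [ 0.004  -0.0029 -0.0003] rows 0.1
rest 0.05 goal [0.3857 0.3378 0.1675] dp [ 0.0388  0.0153 -0.0544] rv [ 0.004  -0.0029 -0.0003] rows 1.6
```

send_rows(steps="-1 0.0078 0.0031 -0.0109 0.0008 -0.0006 0;-1 0.0078 0.0031 -0.0109 0.0008 -0.0006 0;-1 0.0078 0.0031 -0.0109 0.0008 -0.0006 0;-1 0.0078 0.0031 -0.0109 0.0008 -0.0006 0;-1 0.0078 0.0031 -0.0109 0.0008 -0.0006 0")

```text
clock: 22.12
eef_pos: [0.3865, 0.3385, 0.1674]
tool_rot: [-0.17, 0.939, 0.052, 0.295]
ft_force: [0.5, 0.1, -0.7]
grip_width: 0.0213
grasp_force: 60.2
```

send_rows(steps="-1 0 0 0 0 0 0;-1 0 0 0 0 0 0;-1 0 0 0 0 0 0;-1 0 0 0 0 0 0;-1 0 0 0 0 0 0")

```text
clock: 22.53
eef_pos: [0.386, 0.3385, 0.1685]
tool_rot: [-0.17, 0.939, 0.053, 0.295]
ft_force: [-0.2, -0.1, -1.7]
grip_width: 0.021
grasp_force: 60.0
```

```bash
python3 -c "
from h import *
G=go('rest',.05);go('rest',.005);print(get_obs()['ft_force'])"
```

```text
rest 0.05 goal [0.3857 0.3378 0.1675] dp [-0.0003 -0.0006 -0.001 ] rv [-0.0015  0.0012 -0.0007] rows 0.0
rest 0.005 goal [0.4099 0.3468 0.1307] dp [ 0.0239  0.0084 -0.0378] rv [-0.0015  0.0012 -0.0007] rows 1.1
[-0.15829247 -0.10656197 -1.70089576]
```

send_rows(steps="-1 0.0025 0.0009 -0.0037 0 0 0;-1 0.0025 0.0009 -0.0037 0 0 0;-1 0.0025 0.0009 -0.0037 0 0 0;-1 0.0025 0.0009 -0.0037 0 0 0;-1 0.0025 0.0009 -0.0037 0 0 0")

```text
clock: 22.95
eef_pos: [0.3986, 0.3426, 0.1484]
tool_rot: [-0.17, 0.939, 0.052, 0.294]
ft_force: [0.6, 0.4, -1.9]
grip_width: 0.0214
grasp_force: 60.0
```

send_rows(steps="-1 0.0024 0.0009 -0.0037 0 0 0;-1 0.0024 0.0009 -0.0037 0 0 0;-1 0.0024 0.0009 -0.0037 0 0 0;-1 0.0024 0.0009 -0.0037 0 0 0;-1 0 0 0 0 0 0")

```text
clock: 23.37
eef_pos: [0.4082, 0.346, 0.1333]
tool_rot: [-0.17, 0.939, 0.052, 0.294]
ft_force: [0.6, -0.1, -1.5]
grip_width: 0.0217
grasp_force: 60.0
```

```bash
python3 -c "
from h import *
go('rest',.0);print(get_obs()['ft_force'])"
```

```text
rest 0.0 goal [0.4126 0.3478 0.1266] dp [ 0.0044  0.0018 -0.0067] rv [ 0.0007 -0.0005 -0.    ] rows 0.2
[ 0.56949628 -0.14349248 -1.47374267]
```

send_rows(steps="-1 0.0009 0.0004 -0.0013 0 0 0;-1 0.0009 0.0004 -0.0013 0 0 0;-1 0.0009 0.0004 -0.0013 0 0 0;-1 0.0009 0.0003 -0.0013 0 0 0;-1 0.0008 0.0003 -0.0013 0 0 0")

```text
clock: 23.78
eef_pos: [0.4125, 0.3481, 0.1278]
tool_rot: [-0.17, 0.939, 0.052, 0.295]
ft_force: [0.7, 0.1, -0.9]
grip_width: 0.0214
grasp_force: 60.0
```

send_rows(steps="-1 0 0 0 0 0 0;-1 0 0 0 0 0 0;-1 0 0 0 0 0 0;-1 0 0 0 0 0 0;-1 0 0 0 0 0 0")

```text
clock: 24.2
eef_pos: [0.4124, 0.348, 0.1278]
tool_rot: [-0.17, 0.939, 0.052, 0.295]
ft_force: [0.5, 0.3, -1.9]
grip_width: 0.0212
grasp_force: 60.0
```

```bash
python3 -c "
from h import *
go('rest',.0);print(get_obs()['ft_force'])"
```

```text
rest 0.0 goal [0.4126 0.3478 0.1266] dp [ 0.0001 -0.0002 -0.0012] rv [-0.0003  0.0003 -0.0004] rows 0.0
[ 0.53518124  0.25394178 -1.86717816]
```

send_rows(steps="-1 0.0004 0.0001 -0.0008 0 0 0;-1 0.0002 0 -0.0003 0 0 0;-1 0 0 0 0 0 0;-1 0 0 0 0 0 0;-1 0 0 0 0 0 0")

```text
clock: 24.62
eef_pos: [0.413, 0.3482, 0.127]
tool_rot: [-0.17, 0.939, 0.052, 0.295]
ft_force: [-4.7, -2.4, 4.2]
grip_width: 0.0215
grasp_force: 61.0
```

send_rows(steps="-0.3 0 0 0 0 0 0;-0.2 0 0 0 0 0 0;0 0 0 0 0 0 0;0.4 0 0 0 0 0 0;1 0 0 0 0 0 0")

```text
clock: 25.03
eef_pos: [0.4131, 0.3481, 0.1265]
tool_rot: [-0.17, 0.939, 0.052, 0.295]
ft_force: [0.8, -0.7, -0.2]
grip_width: 0.0659
grasp_force: 0.0
```

send_rows(steps="1 0 0 0 0 0 0;1 0 0 0 0 0 0;1 0 0 0 0 0 0;1 0 0 0 0 0 0;1 0 0 0 0 0 0")

```text
clock: 25.45
eef_pos: [0.413, 0.3481, 0.1266]
tool_rot: [-0.17, 0.939, 0.052, 0.295]
ft_force: [0.3, -0.6, -0.3]
grip_width: 0.0852
grasp_force: 0.0
```

send_rows(steps="1 -0.008 -0.003 0.0122 0 0 0;1 -0.0135 -0.005 0.0205 0 0 0;1 -0.0135 -0.005 0.0205 0 0 0;1 -0.0135 -0.005 0.0205 0 0 0;1 -0.0135 -0.005 0.0205 0 0 0")

```text
clock: 25.87
eef_pos: [0.3503, 0.3245, 0.2216]
tool_rot: [-0.17, 0.939, 0.052, 0.295]
ft_force: [-0.4, 0.6, -0.4]
grip_width: 0.0851
grasp_force: 0.0
```

send_rows(steps="1 -0.0135 -0.005 0.0205 0 0 0;1 0 0 0.02 0 0 0;1 0 0 0 0 0 0;1 0 0 0 0 0 0;1 0 0 0 0 0 0")

```text
clock: 26.28
eef_pos: [0.3373, 0.3198, 0.2604]
tool_rot: [-0.17, 0.939, 0.052, 0.294]
ft_force: [0.1, 0.2, -0.6]
grip_width: 0.0851
grasp_force: 0.0
```

Run:
```python
from h import *
print(get_obs()["ft_force"])
T=tool(); c=camera("wrist"); W=world(c,T); f=c["frame"]
hsv=cv2.cvtColor(f,cv2.COLOR_RGB2HSV).astype(int); O=(hsv[...,0]<15)&(hsv[...,1]>150)
q=(W-REST[0])@X(*REST)[:3,:3]
m=O&(abs(q[...,0])<.02)&(abs(q[...,1])<.025)&(q[...,2]>.08)&(q[...,2]<.13); Q=q[m]; t=Q[Q[:,2]>.104]; print(t.mean(0).round(4),len(t), t.min(0).round(4),t.max(0).round(4))
a=f[60:300,230:420]; b=camera("side")["frame"][195:395,230:430]
h=560; o=np.hstack([cv2.resize(i,(380,560)) for i in (a,b)]); cv2.imwrite("pics/f7.png",o[...,::-1])
c=camera("scene"); caps(world(c),c["frame"],dict(b=(326,200,362,246),r=(360,194,392,236),y=(390,184,420,226)))
```

```text
[ 0.08921043  0.1519227  -0.64285873]
[-6.200e-03  1.000e-04  1.087e-01] 327 [-0.0122 -0.0108  0.104 ] [0.0088 0.01   0.1134]
  return _methods._mean(a, axis=axis, dtype=dtype,
  ret = um.true_divide(
h.py:24: RuntimeWarning: Mean of empty slice.
  m=P.mean(0); nn=np.linalg.svd(P-m,full_matrices=False)[2][2]; nn*=np.sign(nn[2]); P=P[abs((P-m)@nn)<0.003]
Traceback (most recent call last):
  File "h.py", line 24, in caps
    m=P.mean(0); nn=np.linalg.svd(P-m,full_matrices=False)[2][2]; nn*=np.sign(nn[2]); P=P[abs((P-m)@nn)<0.003]
                    ~~~~~~~~~~~~~~~~~~~~~~~~~~~~~~~~~~~~~~~~~^^^
IndexError: index 2 is out of bounds for axis 0 with size 0
```

View pics/f7.png

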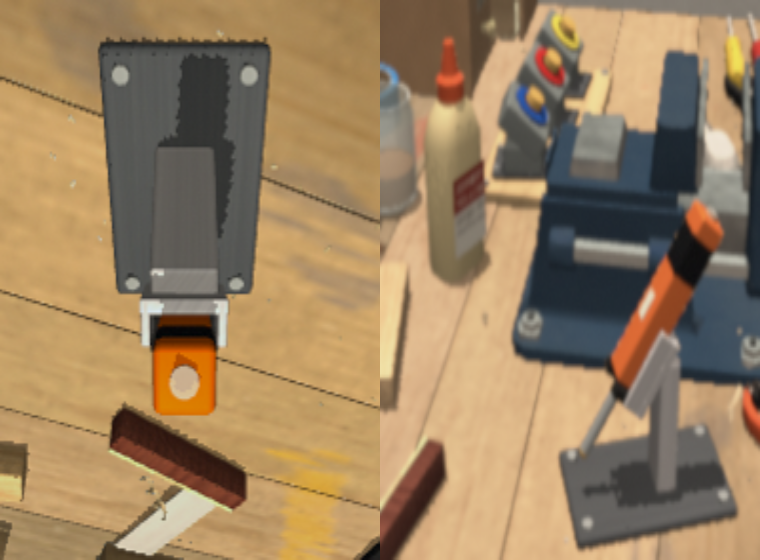

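The pen is home in the trough: its top face is at 108.7 mm, as before, and its y offset is 0.1 mm. The bottle stands upright, the contacts are out and the gripper is clear.

```bash
python3 -c "
from workcell import *
print(job_done())"
```

```text
the job is handed in; nothing more can be done
None
```

I pressed the red, yellow and blue contacts to their stops in that order, holding each at least half a second; the pen is back home in its rest, the glue bottle is still upright, and the job is handed in at about 26 s, though the hand-in gave no verdict.

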